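# Divert the mill balls into the round bowl

### The arm

A 6-joint arm with a two-finger parallel gripper is mounted at the origin on the work surface. World frame = base frame: x ahead of the robot, y to its left, z up, the work surface at z = 0. Lengths are in m, angles in rad, forces in N, time in s.
With the tool pointing down it reaches from about 0.375 to 0.925 m from the base axis. Payload 5.7 kg.
Tool frame: the origin (TCP) lies on the centre line of the jaws, within the pads' length; the fingertips stand r.finger_overhang ahead of it and the grasp point (between the pads) lies 3 mm ahead of it (r.finger_overhang is the distance from the TCP to the fingertips, in m); z points along the fingers, y is the line along which they close (so a half turn about z gives the same grasp; the last joint's range is limited). The gripper opens to 85 mm and grips with 20 to 120 N. Pads are 22 mm wide; open, the fingers measure 114 mm over their backs; the gripper's body (76 mm by 85 mm) begins 54 mm behind the grasp point. The pads swing forward as they close: fully open they stand 13 mm farther back than shut.
Start: joints at [-1.333, 0.359, 1.51, -0, 1.272, -0.115], TCP at [0.207, -0.563, 0.253] pointing down, gripper open.
Joint ranges: [-2.97, 2.97], [-1.01, 2.36], [0.21, 2.38], [-0.96, 4.11], [0.2, 2.71], [-2.98, 2.98]. Speed limits (rad/s): [2.39, 2.39, 3.14, 3.14, 3.14, 3.14].

### API

Orientations are given as a unit quaternion [w, x, y, z].
In Python, from cell import readout, snapshot, order, r gives the robot as it stands.
- The arm moves only by the shell command python3 -m creep 'ROWS' [FORCE]. ROWS is a JSON object of lists of equal length, an entry for each row: "jaw": the opening, from 0 (shut) to 1 (fully open); "dp": the shift along the tool's x, y, z in m, a list of three; "rotation": the turn, a rotation vector about the tool's x, y, z in degrees, a list of three. In form: {"jaw": [jaw, ...], "dp": [[tx, ty, tz], ...], "rotation": [[ax, ay, az], ...]}. A call has 1 to 5 rows; each row shifts and turns the commanded pose from where the row before left it, along the tool's axes as they then stand; what a row does not reach is not made up. A row lasts 1/8 s, in which the tool goes at most 62.5 mm and 10.7 degrees, less where a joint would pass 70% of its speed; a pose out of reach is approached as far as the arm can. A call with a gripper value outside its range is refused whole. The fingers move at their own pace and stop on an object; FORCE is the grip in N (left out, the last holds). Time passes only in rows, so rows that do not move let the fingers close. It gives the time, the measured TCP pose, the force, the opening and the grip force at its end, in the units of the state.
- readout.read_state(): the state, without advancing time (a new reading comes with each control period).
- snapshot(name): name is "scene" or "top" or "wrist"; returns a dict with "color" (400x640x3 uint8, red, green, blue), "fx", "fy", "cx", "cy" (pixels), "rvec" (rotation vector, rad) and "tvec" (3), from world to camera coordinates, as OpenCV has them; the wrist camera has in their place "tool_from_camera" (4x4, takes a point from camera to tool coordinates, whose origin is the TCP and whose axes are the flange's). Camera axes: x right, y down, z forward; pixel columns grow to the right and rows downward; lengths in m; the calibration is good to about 2 mm. A picture is of the moment at which its call begins: read the wrist's pose just before it. There is no depth.
- order.hand_in(): hands the job in; it is judged then, once.
The state is a dict: "clock": time; "q": joint angles; "qvel": joint speeds; "effort": joint torques, N m; "eef_pos": TCP position; "orientation": TCP orientation; "wrist_force": force on the tool from outside, world axes, zero at the start; "torque": the same for the moment, N m; "finger_gap": finger opening in m; "grip_force": force on a finger pad.
Only numpy, scipy, OpenCV 4.12 (cv2) and the standard library are available. Lean on these libraries where they do the work, as an engineer would, in place of code of your own. Each camera call takes 0.05 s, during which the arm holds its last target. There are 200 camera calls.

### The job

On the lab bench, swing the flap of the diverter chute so that its way to the round steel bowl is open and the way to the square steel tray is shut. Then pick up the scoop and tip its three steel balls into the wide upper end of the chute so that all of them run down into the round bowl. Finally set the empty scoop back upright on the bench, leaving the flap as set and the bowl and the tray where they stand.

Things in the scene. Friction and masses are not known exactly. Their poses are not given: they have to be found in the camera images.
- chute: fixed sheet-metal Y-chute on a stand, 290 mm long, 184 wide, sloping down 10 deg towards its own +x; y is left looking downhill, z up, origin at bench level. Channel floor is 101 mm up at x = 0, 132 at x = -0.18 (upper end), 82 at the two outlets (x = 0.108, y = +-0.066), a vessel under each. Walls 32 mm high, channel 63 mm wide above the fork
- funnel (a point): place to pour: a point on the floor of the catch funnel at the chute's upper end, on its middle line (chute x = -0.128). Funnel walls are 50 mm high, tops at most 183 mm above the bench; inside 150 mm wide 47 mm uphill of this point, narrowing to 63 mm wide 47 mm downhill of it
- flap (a joint): upright vane in the channel, rad; turns about a pin at the fork (chute x = 0.03, y = 0) and points 74 mm uphill. 0 = along the channel; +-0.41 = tip at a side wall. Positive: tip at the chute's -y wall, -y outlet shut, balls run to the +y outlet; negative: the reverse. Friction hinge (1 N at the handle), stays where left; starts near the middle
- flap_handle (a point): black round handle peg on the vane, 14 mm diameter, 55 mm uphill of the hinge pin, square to the sloping floor (leans 10 deg downhill); this point is on its axis, 15 mm below its top and 28 mm above the channel walls: pinch or push it here
- scoop: loose steel scoop, 94 mm long (x), 63 wide (y), 220 g; origin centre of underside, z up. Open spout at its -x (lip x = -0.047, z = 0.016), other walls 36 mm high; floor rises 8 deg to the spout: tip spout down about 35 deg to empty. Black handle block on a strap above it: 34 mm along x, 18 mm wide in y, z = 0.039 to 0.079, centred at x = 0.002; grasp across y
- ball1: one of three loose bare steel grinding balls, 18 mm diameter, 24 g, lying side by side against the scoop's rear wall at the start; origin at the ball's centre
- ball2: one of three loose bare steel grinding balls, 18 mm diameter, 24 g, lying side by side against the scoop's rear wall at the start; origin at the ball's centre
- ball3: one of three loose bare steel grinding balls, 18 mm diameter, 24 g, lying side by side against the scoop's rear wall at the start; origin at the ball's centre
- bowl: round straight-sided steel bowl, 110 mm diameter, 60 mm high, 3 mm wall, 300 g, open top, under one outlet of the chute (left or right, varies): the wanted receiver. Origin at the centre of its underside
- tray: square steel tray, 110 x 110 mm, 60 mm high, under the other outlet: must stay empty. Origin at the centre of its underside
Mind the look-alikes: they are no part of the job. Leave any green or red look-alike of the scoop alone.

How it is judged:
By the outcome, as a careful person would: the job done as asked, in the order asked, and still so for the second after the job is handed in, with the robot touching nothing.
It also fails if it takes over 61 s, if anything falls off the work surface, if the arm or the gripper's body presses on something with over 40 N, if the wrist force passes 120 N, or if a joint passes its speed limit or range.

## Working session

There is one attempt and no reset: what is moved stays moved. The work goes in short steps, Python scripts to look and compute and a shell command to move; the robot and the scene stay as the last step left them, time stands still between calls to the robot, and variables do not carry over. Pictures are saved under pics/ and viewed, at most 10 in all, crops included, and the job is handed in when it is done.

```bash
mkdir -p pics; ls; python3 - <<'E'
from cell import readout, snapshot, order, r
import cv2, numpy as np
s=readout.read_state()
print(s['clock'],s['eef_pos'],s['orientation'],s['finger_gap'],r.finger_overhang)
for n in ("scene","top"):
    p=snapshot(n); cv2.imwrite(f"pics/{n}0.png",p["color"][:,:,::-1])
    np.savez(f"{n}0.npz",**p); print(n,p["fx"],p["cx"],p["cy"],p["rvec"],p["tvec"])
E
```

```text
pics
0.0 [ 0.20716194 -0.56241379  0.2524158 ] [-9.42819547e-04  9.84482852e-01  1.75478271e-01 -4.55844668e-05] 0.08528536109867504 0.022
scene 362.48655589629305 320.2885654947122 195.9783353114007 [ 2.03738091  0.85567524 -0.42331239] [-0.34829925 -0.12024548  1.47358606]
top 409.3874270488451 319.4205529706666 191.90585266391247 [ 2.1175086  -2.16583273  0.17936413] [-0.0226904   0.56239193  1.04620712]
```

View pics/scene0.png

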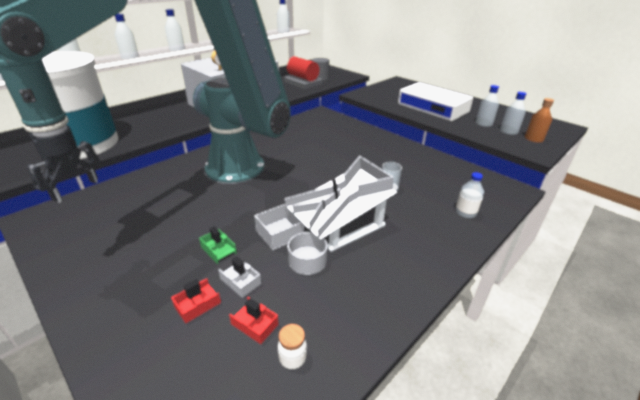

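View pics/top0.png

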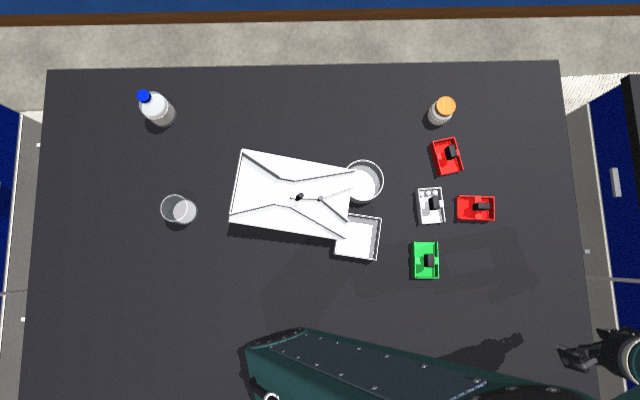

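The top view shows the chute at (230–350, 150–240) with its upper end on the left. The bowl is at (370,180) and the tray at (358,238). The white scoop is at (430,205) and the flap peg near (299,197). Downhill is image right (world −y), so the bowl is at the chute's +y outlet and the flap must go positive.

```bash
cat > h.py <<'E'
import numpy as np, cv2
from scipy.spatial.transform import Rotation as R
def load(n): return dict(np.load(n))
def ray(p,uv):
    Rm=cv2.Rodrigues(p["rvec"])[0]; c=-Rm.T@p["tvec"]
    d=Rm.T@np.array([(uv[0]-p["cx"])/p["fx"],(uv[1]-p["cy"])/p["fy"],1.]); return c,d
def onz(p,uv,z):
    c,d=ray(p,uv); return c+d*(z-c[2])/d[2]
def proj(p,X): 
    Rm=cv2.Rodrigues(p["rvec"])[0]; q=Rm@np.asarray(X)+p["tvec"]
    return np.array([p["fx"]*q[0]/q[2]+p["cx"],p["fy"]*q[1]/q[2]+p["cy"]])
def two(p1,u1,p2,u2):
    A=[];b=[]
    for p,u in((p1,u1),(p2,u2)):
        c,d=ray(p,u); d=d/np.linalg.norm(d); M=np.eye(3)-np.outer(d,d); A.append(M); b.append(M@c)
    X=np.linalg.lstsq(np.vstack(A),np.hstack(b),rcond=None)[0]
    return X,[np.linalg.norm(A[i]@X-b[i]) for i in(0,1)]
E
python3 - <<'E'
import cv2
i=cv2.imread('pics/top0.png')[140:270,220:480]; cv2.imwrite('pics/topc.png',cv2.resize(i,None,fx=3,fy=3,interpolation=cv2.INTER_CUBIC))
i=cv2.imread('pics/scene0.png')[150:300,200:400]; cv2.imwrite('pics/scenec.png',cv2.resize(i,None,fx=4,fy=4,interpolation=cv2.INTER_CUBIC)[:600])
E
```

```text
(no output)
```

View pics/topc.png

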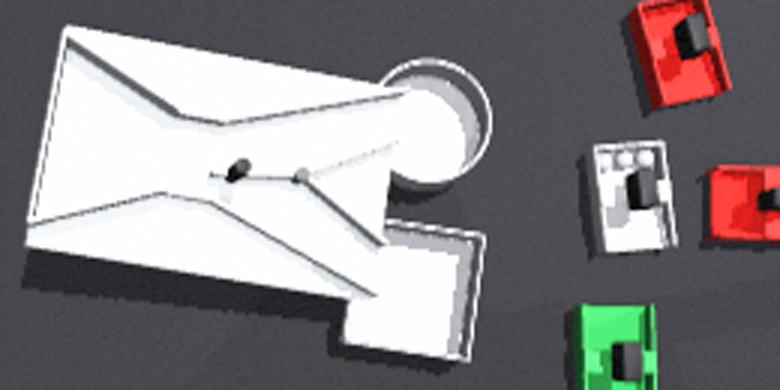

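View pics/scenec.png

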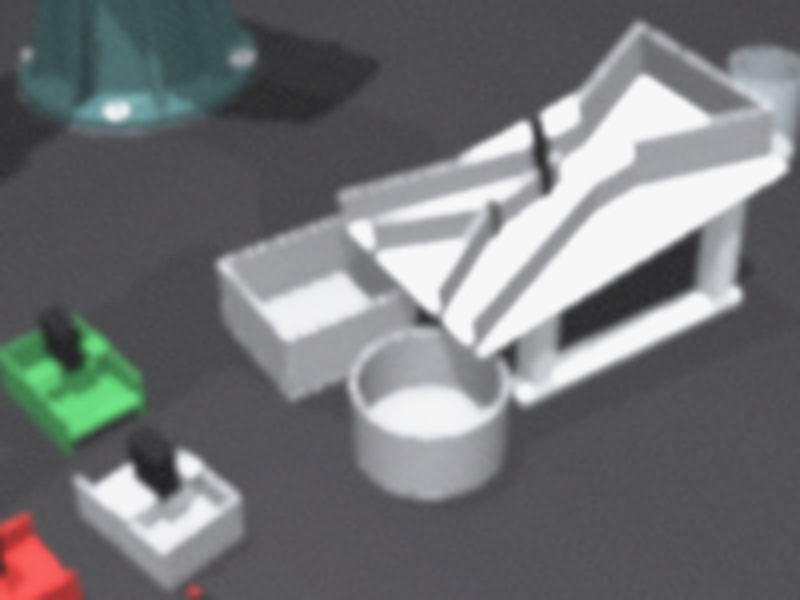

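The crops show these features:
- Peg top at about (242,163) in the top crop and (538,120) in the scene crop.
- Pin at (301,175) and (493,210).
- Funnel rear corners at (67,27) and (28,236) in the top crop.
- Scoop with its three balls at its upper (+x) end, so the spout points at the robot.

I'll triangulate these now.

```bash
python3 - <<'E'
from h import *
t=load('top0.npz'); s=load('scene0.npz')
T=lambda u,v:((u+.5)/3-.5+220,(v+.5)/3-.5+140)
S=lambda u,v:((u+.5)/4-.5+200,(v+.5)/4-.5+150)
np.set_printoptions(precision=4,suppress=True)
for n,a,b in [('pegtop',(243,163),(538,120)),('pin',(301,175),(493,207)),('rear+y',(67,27),(770,110)),('rear-y',(28,232),(640,25)),('lip+y',(403,94),(478,325))]:
    print(n,*two(t,T(*a),s,S(*b)))
print('cam',ray(t,(0,0))[0],ray(s,(0,0))[0])
print('bowl',onz(t,T(437,122),.06))
for c in [(593,145),(664,141),(676,248),(602,253)]: print('scoop',onz(t,T(*c),.036))
h=[(630,165),(652,167),(655,208),(632,206)]
for c in h: print('block',onz(t,T(*c),.079))
for z,p in((.162,(67,27)),(.162,(28,244)),(.183,(67,27)),(.183,(28,232))): print(z,onz(t,T(*p),z))
E
```

```text
pegtop [0.5363 0.0097 0.1783] [np.float64(8.987543521627418e-05), np.float64(8.98754352163519e-05)]
pin [ 0.5348 -0.0352  0.1206] [np.float64(0.0006673227404041319), np.float64(0.0006673227404038824)]
rear+y [0.6473 0.1464 0.1792] [np.float64(0.0008824823622041258), np.float64(0.0008824823622047592)]
rear-y [0.4888 0.1789 0.1754] [np.float64(0.0031039803510302505), np.float64(0.003103980351029685)]
lip+y [ 0.606  -0.1229  0.1011] [np.float64(0.0017875533715441681), np.float64(0.0017875533715444867)]
cam [ 0.3885 -0.0251  1.1224] [ 1.1408 -0.6675  0.7484]
bowl [ 0.5876 -0.1572  0.06  ]
scoop [ 0.568  -0.2996  0.036 ]
scoop [ 0.5703 -0.3638  0.036 ]
scoop [ 0.4738 -0.3676  0.036 ]
scoop [ 0.4709 -0.3017  0.036 ]
block [ 0.5428 -0.3196  0.079 ]
block [ 0.5406 -0.3384  0.079 ]
block [ 0.5051 -0.3385  0.079 ]
block [ 0.5072 -0.3189  0.079 ]
0.162 [0.6528 0.1502 0.162 ]
0.162 [0.4785 0.1794 0.162 ]
0.183 [0.647  0.1464 0.183 ]
0.183 [0.4857 0.1751 0.183 ]
```

The triangulated values agree with the given sizes: peg top at z 0.178 (expected 0.179), scoop rim 97×65 mm. Uphill is about 79.5° in world yaw. First I'll move above the flap peg at about (0.537, 0.012).

```bash

python3 -m creep '{"jaw":[1,1,1,1,1],"dp":[[0.042,-0.035,0],[0.042,-0.035,0],[0.042,-0.035,0],[0.042,-0.035,0],[0.042,-0.035,0]],"rotation":[[0,0,0],[0,0,0],[0,0,0],[0,0,0],[0,0,0]]}' 40
python3 -m creep '{"jaw":[1,1,1,1,1],"dp":[[0.042,-0.035,0],[0.042,-0.035,0],[0.042,-0.035,0],[0.042,-0.035,0],[0.042,-0.035,0]],"rotation":[[0,0,0],[0,0,0],[0,0,0],[0,0,0],[0,0,0]]}'
python3 -m creep '{"jaw":[1,1,1,1,1],"dp":[[0.042,-0.035,0],[0.042,-0.035,0],[0,0,0],[0,0,0],[0,0,0]],"rotation":[[0,0,0],[0,0,0],[0,0,-10],[0,0,-10],[0,0,-10]]}'
python3 -m creep '{"jaw":[1,1,1,1],"dp":[[0,0,0],[0,0,0],[0,0,0],[0,0,0]],"rotation":[[0,0,-10],[0,0,-10],[0,0,-9],[0,0,0]]}'
python3 - <<'E'
from cell import readout, snapshot
import numpy as np, cv2
s=readout.read_state(); p=snapshot("wrist"); cv2.imwrite("pics/w1.png",p["color"][:,:,::-1])
np.savez("w1.npz",pos=s['eef_pos'],quat=s['orientation'],**p); print(s['q'],p['tool_from_camera'])
E
```

```text
clock: 0.72
eef_pos: [0.3444, -0.3245, 0.2531]
orientation: [-0.0, 0.985, 0.175, 0.0]
wrist_force: [0.6, 0.4, 0.4]
finger_gap: 0.0855
grip_force: 0.0
clock: 1.35
eef_pos: [0.481, -0.0877, 0.2532]
orientation: [-0.0, 0.984, 0.176, -0.0]
wrist_force: [1.2, 0.0, -0.6]
finger_gap: 0.0852
grip_force: 0.0
clock: 1.98
eef_pos: [0.5348, 0.0057, 0.2528]
orientation: [-0.0, 0.904, 0.427, -0.0]
wrist_force: [0.5, 0.2, 1.1]
finger_gap: 0.0854
grip_force: 0.0
clock: 2.48
eef_pos: [0.5348, 0.0053, 0.253]
orientation: [-0.0, 0.771, 0.637, -0.0]
wrist_force: [-0.7, 0.4, -0.0]
finger_gap: 0.0853
grip_force: 0.0
[-1.19346043e-01  2.66131551e-01  1.65018981e+00  1.03447026e-04
  1.22615065e+00  7.02740812e-02] [[ 4.28425098e-04 -9.57799795e-01 -2.87435854e-01  7.32981977e-02]
 [ 9.99999869e-01  3.30027170e-04  3.90783145e-04 -4.09275188e-04]
 [-2.79430375e-04 -2.87435983e-01  9.57799811e-01 -1.20437512e-01]
 [ 0.00000000e+00  0.00000000e+00  0.00000000e+00  1.00000000e+00]]
```

View pics/w1.png

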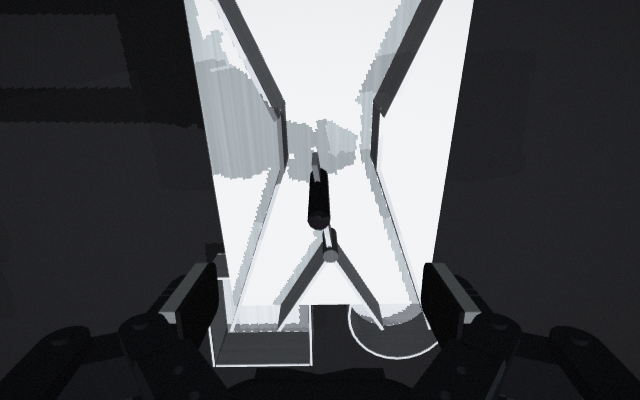

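The wrist view shows the chute lined up with the image. The peg top is at (318,218), the pin at (330,255), the bowl lower right and the tray lower left. Right is tool +y, which is chute +y.

```bash
cat >> h.py <<'E'
def wt(p,uv,z):  # wrist pixel -> tool-frame point at world height z (tool vertical)
    d=np.array([(uv[0]-p["cx"])/p["fx"],(uv[1]-p["cy"])/p["fy"],1.]); M=p["tool_from_camera"]
    c=M[:3,3]; d=M[:3,:3]@d; q=p["quat"]; Rm=R.from_quat([q[1],q[2],q[3],q[0]]).as_matrix()
    C=Rm@c+p["pos"]; D=Rm@d; X=C+D*(z-C[2])/D[2]; return Rm.T@(X-p["pos"]),X
E
python3 - <<'E'
from h import *
np.set_printoptions(precision=4,suppress=True)
p=load('w1.npz')
for n,uv,z in [('pegtop',(318,220),.178),('pin',(330,256),.125),('neck-',(287,105),.148),('neck+',(375,105),.148),('bowl',(392,325),.06),('wallend-',(233,330),.1),('wallend+',(427,330),.1)]: print(n,*wt(p,uv,z))
E
```

```text
pegtop [ 0.0042 -0.0012  0.075 ] [0.5344 0.0097 0.178 ]
pin [-0.0444  0.008   0.128 ] [ 0.5342 -0.0397  0.125 ]
neck- [ 0.0698 -0.0206  0.105 ] [0.5276 0.0778 0.148 ]
neck+ [0.0698 0.0344 0.1049] [0.5817 0.0674 0.148 ]
bowl [-0.1547  0.0763  0.1929] [ 0.5804 -0.1609  0.06  ]
wallend- [-0.1311 -0.0801  0.153 ] [ 0.4313 -0.1083  0.1   ]
wallend+ [-0.1309  0.0992  0.1529] [ 0.6074 -0.1419  0.1   ]
```

```bash

python3 -m creep '{"jaw":[0.6,0.6,0.6,0.6],"dp":[[0.006,-0.001,0.02],[0,0,0.03],[0,0,0.024],[0,0,0.01]],"rotation":[[0,0,0],[0,0,0],[0,0,0],[0,0,0]]}' 20
python3 -m creep '{"jaw":[0,0,0,0,0],"dp":[[0,0,0],[0,0,0],[0,0,0],[0,0,0],[0,0,0]],"rotation":[[0,0,0],[0,0,0],[0,0,0],[0,0,0],[0,0,0]]}' 20
python3 -m creep '{"jaw":[0,0,0,0],"dp":[[-0.001,-0.003,0],[-0.001,-0.003,0],[-0.001,-0.003,0],[0,0,0]],"rotation":[[0,0,0],[0,0,0],[0,0,0],[0,0,0]]}'
```

```text
clock: 3.02
eef_pos: [0.5343, 0.0114, 0.1679]
orientation: [-0.001, 0.771, 0.637, -0.001]
wrist_force: [-1.2, -0.2, 0.8]
finger_gap: 0.0513
grip_force: 0.0
clock: 3.65
eef_pos: [0.536, 0.0113, 0.1702]
orientation: [0.001, 0.77, 0.637, 0.001]
wrist_force: [0.4, 1.0, 6.0]
finger_gap: 0.0131
grip_force: 21.4
clock: 4.15
eef_pos: [0.5259, 0.0098, 0.1697]
orientation: [0.0, 0.77, 0.638, 0.0]
wrist_force: [2.7, 0.8, 6.6]
finger_gap: 0.0133
grip_force: 21.5
```

```bash

python3 -m creep '{"jaw":[0,0],"dp":[[-0.001,-0.003,0],[0,0,0]],"rotation":[[0,0,0],[0,0,0]]}'
python3 -m creep '{"jaw":[0,0],"dp":[[0,-0.002,0],[0,0,0]],"rotation":[[0,0,0],[0,0,0]]}'
python3 -m creep '{"jaw":[0,0],"dp":[[0,-0.002,0],[0,0,0]],"rotation":[[0,0,0],[0,0,0]]}'
```

```text
clock: 4.4
eef_pos: [0.5226, 0.0096, 0.1695]
orientation: [0.0, 0.77, 0.638, 0.0]
wrist_force: [2.9, 0.4, 5.9]
finger_gap: 0.0133
grip_force: 21.5
clock: 4.65
eef_pos: [0.5209, 0.0095, 0.1694]
orientation: [0.0, 0.77, 0.638, -0.0]
wrist_force: [3.7, -1.4, 4.8]
finger_gap: 0.0133
grip_force: 21.3
clock: 4.9
eef_pos: [0.5207, 0.0096, 0.1695]
orientation: [0.002, 0.77, 0.637, 0.001]
wrist_force: [8.6, -2.3, -0.4]
finger_gap: 0.0131
grip_force: 21.1
```

The stop is reached: force rises with no motion. Now I'll release, lift and check.

```bash

python3 -m creep '{"jaw":[0.5,0.5,0.5,0.5],"dp":[[0,0.002,0],[0,0,0],[0,0,0],[0,0,0]],"rotation":[[0,0,0],[0,0,0],[0,0,0],[0,0,0]]}'
python3 -m creep '{"jaw":[0.5,0.5,1,1],"dp":[[0,0,-0.03],[0,0,-0.06],[0,0,-0.03],[0,0,0]],"rotation":[[0,0,0],[0,0,0],[0,0,0],[0,0,0]]}'
python3 - <<'E'
from cell import readout, snapshot
import numpy as np, cv2
s=readout.read_state(); p=snapshot("wrist"); cv2.imwrite("pics/w2.png",p["color"][:,:,::-1])
np.savez("w2.npz",pos=s['eef_pos'],quat=s['orientation'],**p); print(s['q'])
E
```

```text
clock: 5.4
eef_pos: [0.5201, 0.0101, 0.169]
orientation: [-0.0, 0.77, 0.638, -0.0]
wrist_force: [-0.1, -0.3, 0.1]
finger_gap: 0.0429
grip_force: 0.0
clock: 5.9
eef_pos: [0.5223, 0.0099, 0.292]
orientation: [0.002, 0.77, 0.638, 0.002]
wrist_force: [-0.0, 0.0, 0.1]
finger_gap: 0.0769
grip_force: 0.0
[-1.13404852e-01  2.08788606e-01  1.62638845e+00  1.45835545e-04
  1.30089968e+00  7.47399360e-02]
```

View pics/w2.png

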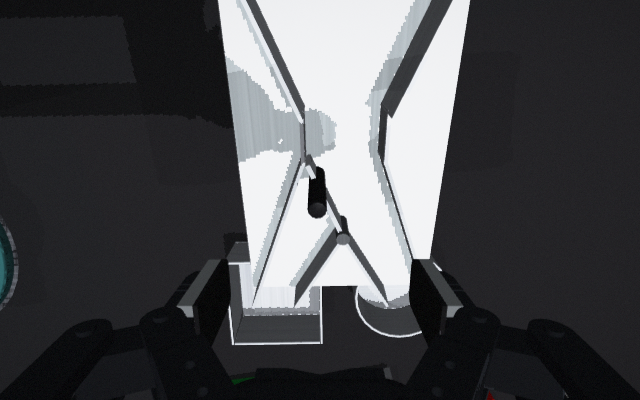

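The vane tip is at the left wall (305,155), so the tray side is shut and the bowl side is open. Next is the scoop.

```bash

python3 -m creep '{"jaw":[1,1,1,1,1],"dp":[[-0.0557,0.0105,0],[-0.0557,0.0105,0],[-0.0557,0.0105,0],[-0.0557,0.0105,0],[-0.0557,0.0105,0]],"rotation":[[0,0,0],[0,0,0],[0,0,0],[0,0,0],[0,0,0]]}' 
python3 -m creep '{"jaw":[1,1,1,1,1],"dp":[[-0.0557,0.0105,0],[0,0,0.02],[0,0,0.02],[0,0,0.02],[0,0,0.02]],"rotation":[[0,0,0],[0,0,9.7],[0,0,9.7],[0,0,9.7],[0,0,9.7]]}' 
python3 -m creep '{"jaw":[1,1,1,1,1],"dp":[[0,0,0],[0,0,0],[0,0,0],[0,0,0],[0,0,0]],"rotation":[[0,0,9.7],[0,0,9.7],[0,0,9.7],[0,0,9.7],[0,0,0]]}' 
python3 - <<'E'
from cell import readout, snapshot
import numpy as np, cv2
s=readout.read_state(); p=snapshot("wrist"); cv2.imwrite("pics/w3.png",p["color"][:,:,::-1])
np.savez("w3.npz",pos=s['eef_pos'],quat=s['orientation'],**p); print(s['q'])
E
```

```text
clock: 6.58
eef_pos: [0.519, -0.2745, 0.2871]
orientation: [-0.002, 0.77, 0.637, -0.0]
wrist_force: [0.9, -0.3, -0.8]
finger_gap: 0.0855
grip_force: 0.0
clock: 7.2
eef_pos: [0.5188, -0.3291, 0.2063]
orientation: [-0.002, 0.939, 0.343, -0.001]
wrist_force: [-0.2, 0.2, 0.6]
finger_gap: 0.0854
grip_force: 0.0
clock: 7.82
eef_pos: [0.519, -0.3292, 0.2073]
orientation: [-0.001, 1.0, 0.015, -0.001]
wrist_force: [-0.5, -0.4, 1.6]
finger_gap: 0.0854
grip_force: 0.0
[-6.77585273e-01  4.23925407e-01  1.52823845e+00  7.18128229e-05
  1.19314560e+00  8.63526902e-01]
```

View pics/w3.png

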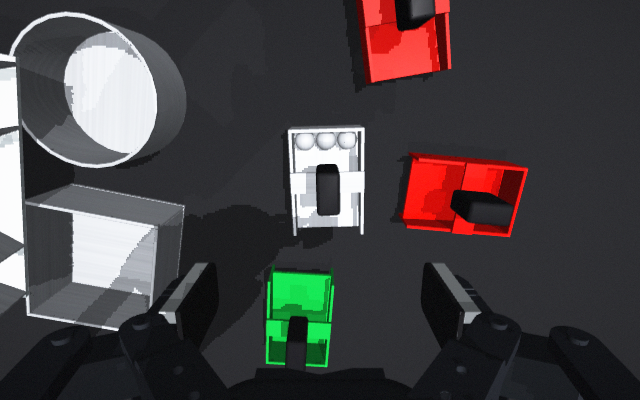

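The wrist view shows the scoop at (290–363, 127–233). Its three balls are at the top and the block is at cols 317–339, with its rear edge at row about 166. A red look-alike stands to the right, so I'll descend with narrowed jaws.

```bash
python3 - <<'E'
from h import *
np.set_printoptions(precision=4,suppress=True)
p=load('w3.npz')
for n,uv,z in [('blkrear',(328,165),.079),('blkfront',(328,213),.079),('blkL',(317,180),.079),('blkR',(339,180),.079),('rimLrear',(290,128),.036),('rimRrear',(364,127),.036),('rimLfront',(293,234),.036),('rimRfront',(362,234),.036),('redL',(407,160),.036),('redhandle',(452,205),.079)]: print(n,*wt(p,uv,z))
E
```

```text
blkrear [0.0272 0.0061 0.1282] [ 0.5461 -0.3341  0.079 ]
blkfront [-0.0094  0.0063  0.1283] [ 0.5095 -0.3355  0.079 ]
blkL [ 0.0161 -0.0019  0.1282] [ 0.5347 -0.3265  0.079 ]
blkR [0.0161 0.0142 0.1282] [ 0.5352 -0.3426  0.079 ]
rimLrear [ 0.0502 -0.0244  0.1712] [ 0.568  -0.3029  0.036 ]
rimRrear [0.051  0.0365 0.1711] [ 0.5706 -0.3638  0.036 ]
rimLfront [-0.0436 -0.0239  0.1715] [ 0.4743 -0.3061  0.036 ]
rimRfront [-0.0435  0.0383  0.1713] [ 0.4762 -0.3684  0.036 ]
redL [0.0237 0.0739 0.171 ] [ 0.5444 -0.402   0.036 ]
redhandle [-0.003   0.0992  0.1281] [ 0.5186 -0.4281  0.079 ]
```

```bash

python3 -m creep '{"jaw":[0.5,0.5,0.5,0.5,0.5],"dp":[[0.007,0.0065,0.03],[0,0,0.03],[0,0,0.04],[0,0,0.03],[0,0,0.009]],"rotation":[[0,0,0],[0,0,0],[0,0,0],[0,0,0],[0,0,0]]}' 50
python3 -m creep '{"jaw":[0.5,0,0,0,0],"dp":[[0,0,0],[0,0,0],[0,0,0],[0,0,0],[0,0,0]],"rotation":[[0,0,0],[0,0,0],[0,0,0],[0,0,0],[0,0,0]]}' 50
python3 -m creep '{"jaw":[0,0,0,0],"dp":[[0,0,0],[0,0,-0.005],[0,0,-0.01],[0,0,0]],"rotation":[[0,0,0],[0,0,0],[0,0,0],[0,0,0]]}'
```

```text
clock: 8.5
eef_pos: [0.5257, -0.335, 0.0677]
orientation: [-0.002, 1.0, 0.015, -0.002]
wrist_force: [-0.2, 0.7, 0.7]
finger_gap: 0.0425
grip_force: 0.0
clock: 9.12
eef_pos: [0.5278, -0.3366, 0.0713]
orientation: [0.0, 1.0, 0.014, 0.001]
wrist_force: [-1.3, 1.7, 6.3]
finger_gap: 0.0172
grip_force: 52.2
clock: 9.62
eef_pos: [0.5278, -0.3368, 0.0862]
orientation: [0.001, 1.0, 0.014, 0.001]
wrist_force: [0.3, 0.2, -4.1]
finger_gap: 0.0174
grip_force: 50.8
```

Grasp is good, with about 3–4 N of load. I'll lift, carry the scoop level over the bench, and turn the spout downhill above the funnel.

```bash

python3 -m creep '{"jaw":[0,0,0,0,0],"dp":[[0,0,-0.02],[0,0,-0.035],[0,0,-0.04],[0,0,-0.04],[0,0,-0.04]],"rotation":[[0,0,0],[0,0,0],[0,0,0],[0,0,0],[0,0,0]]}'
python3 -m creep '{"jaw":[0,0,0,0,0],"dp":[[0,0,-0.025],[0,0,-0.012],[0.003,-0.015,0],[0.003,-0.025,0],[0.0036,-0.034,0]],"rotation":[[0,0,0],[0,0,0],[0,0,0],[0,0,0],[0,0,0]]}'
python3 -m creep '{"jaw":[0,0,0,0,0],"dp":[[0.0036,-0.034,0],[0.0036,-0.034,0],[0.0036,-0.034,0],[0.0036,-0.034,0],[0.0036,-0.034,0]],"rotation":[[0,0,0],[0,0,0],[0,0,0],[0,0,0],[0,0,0]]}'
python3 -m creep '{"jaw":[0,0,0,0,0],"dp":[[0.0036,-0.034,0],[0.0036,-0.034,0],[0.0036,-0.034,0],[0.0036,-0.034,0],[0.0036,-0.034,0]],"rotation":[[0,0,0],[0,0,0],[0,0,0],[0,0,0],[0,0,0]]}'
python3 -m creep '{"jaw":[0,0,0,0,0],"dp":[[0.0036,-0.034,0],[0.002,-0.02,0],[0.001,-0.012,0],[0,0,0],[0,0,0]],"rotation":[[0,0,0],[0,0,0],[0,0,0],[0,0,-6],[0,0,-9]]}'
python3 -m creep '{"jaw":[0,0,0,0,0],"dp":[[0,0,0],[0,0,0],[0,0,0],[0,0,0],[0,0,0]],"rotation":[[0,0,-9],[0,0,-9],[0,0,-9],[0,0,-9],[0,0,-9]]}'
python3 -m creep '{"jaw":[0,0,0,0],"dp":[[0,0,0],[0,0,0],[0,0,0],[0,0,0]],"rotation":[[0,0,-9],[0,0,-6],[0,0,-3],[0,0,0]]}'
python3 - <<'E'
from cell import readout, snapshot
import numpy as np, cv2
s=readout.read_state(); print(s['q'],s['eef_pos'],s['clock'])
a=[]
for n in("top","scene"):
    p=snapshot(n); np.savez(n+"4.npz",**p); i=p["color"][:,:,::-1]
    i=i[110:260,190:400] if n=="top" else i[110:280,250:440]
    a.append(cv2.resize(i,(400,int(400*i.shape[0]/i.shape[1])),interpolation=cv2.INTER_CUBIC))
h=max(x.shape[0] for x in a); a=[cv2.copyMakeBorder(x,0,h-x.shape[0],0,0,0) for x in a]
cv2.imwrite("pics/p4.png",np.hstack(a))
E
```

```text
clock: 10.25
eef_pos: [0.5269, -0.3361, 0.2613]
orientation: [-0.0, 1.0, 0.014, -0.0]
wrist_force: [1.4, -0.8, -2.7]
finger_gap: 0.0172
grip_force: 50.8
clock: 10.88
eef_pos: [0.5341, -0.2596, 0.2955]
orientation: [-0.001, 1.0, 0.014, -0.001]
wrist_force: [0.0, 0.4, -3.6]
finger_gap: 0.0171
grip_force: 50.8
clock: 11.5
eef_pos: [0.5466, -0.0884, 0.2958]
orientation: [-0.001, 1.0, 0.015, -0.001]
wrist_force: [0.2, 0.1, -2.8]
finger_gap: 0.0173
grip_force: 50.8
clock: 12.12
eef_pos: [0.5592, 0.0816, 0.2958]
orientation: [-0.0, 1.0, 0.015, -0.002]
wrist_force: [0.3, 0.4, -2.1]
finger_gap: 0.0171
grip_force: 50.8
clock: 12.75
eef_pos: [0.5655, 0.1447, 0.2969]
orientation: [0.0, 0.989, 0.147, -0.001]
wrist_force: [-0.7, -0.3, -2.6]
finger_gap: 0.0173
grip_force: 50.8
clock: 13.38
eef_pos: [0.5656, 0.1443, 0.297]
orientation: [-0.0, 0.858, 0.514, -0.0]
wrist_force: [-0.5, 0.5, -3.2]
finger_gap: 0.0171
grip_force: 50.8
clock: 13.88
eef_pos: [0.5657, 0.1444, 0.297]
orientation: [-0.0, 0.769, 0.64, -0.0]
wrist_force: [-0.7, -0.5, -2.7]
finger_gap: 0.0174
grip_force: 50.8
[ 1.31806022e-01  2.99933985e-01  1.48700193e+00 -2.40058868e-04
  1.35535516e+00  3.14380578e-01] [0.56568463 0.14441533 0.29703861] 13.875
```

View pics/p4.png

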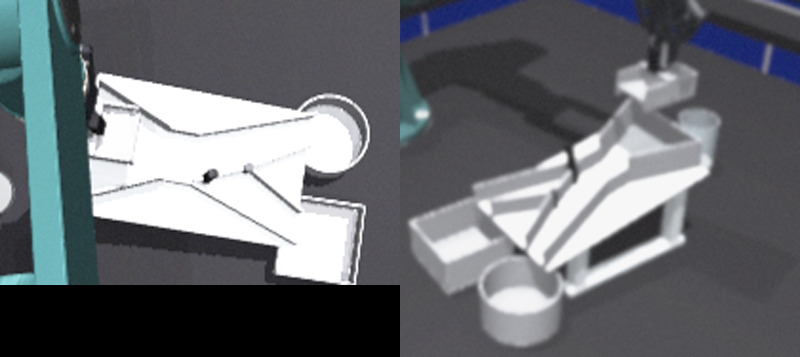

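Both views show the scoop over the funnel with its spout downhill and the flap still set. Now I'll tip it slowly, lowering at the same time.

```bash

python3 -m creep '{"jaw":[0,0],"dp":[[-0.003,0,0.012],[-0.003,0,0.01]],"rotation":[[0,0,0],[0,0,0]]}'
python3 -m creep '{"jaw":[0,0,0,0,0],"dp":[[0,0,0.007],[-0.0006,0,0.007],[-0.001,0,0.007],[-0.002,0,0.007],[-0.002,0,0.0066]],"rotation":[[0,5,0],[0,5,0],[0,5,0],[0,5,0],[0,5,0]]}'
python3 -c "
from cell import readout; s=readout.read_state(); print(s['q'],s['eef_pos'],s['orientation'],s['wrist_force'])"
```

```text
clock: 14.22
eef_pos: [0.5644, 0.1387, 0.2741]
orientation: [-0.0, 0.768, 0.64, -0.0]
wrist_force: [-0.1, -0.3, -3.5]
finger_gap: 0.0175
grip_force: 50.8
clock: 14.85
eef_pos: [0.565, 0.1372, 0.2444]
orientation: [-0.138, 0.749, 0.626, 0.167]
wrist_force: [-24.5, -19.3, 42.2]
finger_gap: 0.0172
grip_force: 60.3
[-0.14457928  0.31314568  1.69636243  0.47967176  1.15817056 -0.16758666] [0.56504274 0.13718257 0.24436718] [-0.13758134  0.74901519  0.62610731  0.16744332] [-24.49119676 -19.26765233  42.18128067]
```

Unexpected contact (about 52 N at the wrist). I'll back straight up and look.

```bash

python3 -m creep '{"jaw":[0,0,0],"dp":[[0.0085,0,-0.018],[0.006,0,-0.014],[0,0,0]],"rotation":[[0,0,0],[0,0,0],[0,0,0]]}'
python3 - <<'E'
from cell import readout, snapshot
import numpy as np, cv2
s=readout.read_state(); print(s['q'],s['eef_pos'],s['torque'],s['clock'])
a=[]
for n in("top","scene","wrist"):
    p=snapshot(n); 
    if n=="wrist": p.update(pos=s['eef_pos'],quat=s['orientation'])
    np.savez(n+"5.npz",**p); i=p["color"][:,:,::-1]
    i={"top":i[110:260,190:400],"scene":i[90:240,280:440],"wrist":i}[n]
    a.append(cv2.resize(i,(400,300),interpolation=cv2.INTER_CUBIC))
a.append(a[0]*0)
cv2.imwrite("pics/p5.png",np.vstack([np.hstack(a[:2]),np.hstack(a[2:])]))
E
```

```text
clock: 15.22
eef_pos: [0.5657, 0.1391, 0.2761]
orientation: [-0.138, 0.75, 0.625, 0.167]
wrist_force: [0.7, -0.3, -2.5]
finger_gap: 0.0172
grip_force: 54.0
[-0.1405113   0.28015522  1.65617968  0.46584091  1.2215242  -0.12553201] [0.56571558 0.1390567  0.27613572] [-0.38899692  0.03584642 -0.01621212] 15.225
```

View pics/p5.png

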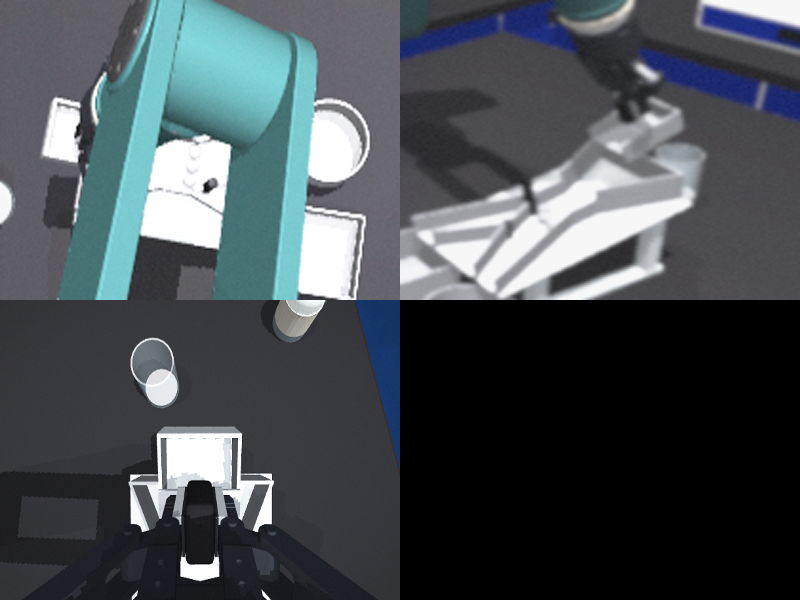

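The scoop looks empty in the wrist view, and three balls are visible in the channel near the peg. I'll raise, level the scoop and move it aside, then check where the balls ended up.

```bash

python3 -m creep '{"jaw":[0,0,0,0,0],"dp":[[0.01,0,-0.02],[0.006,0,-0.015],[0.003,0,-0.01],[0,0,0],[0,0,0]],"rotation":[[0,-5,0],[0,-5,0],[0,-5,0],[0,-5,0],[0,-5,0]]}'
python3 - <<'E'
from cell import readout, snapshot
import numpy as np, cv2
s=readout.read_state(); print(s['q'],s['eef_pos'],s['orientation'],s['wrist_force'])
a=[]
for n in("top","scene"):
    p=snapshot(n); np.savez(n+"6.npz",**p); i=p["color"][:,:,::-1]
    i={"top":i[120:240,230:400],"scene":i[150:290,250:410]}[n]
    a.append(cv2.resize(i,(400,320),interpolation=cv2.INTER_CUBIC))
cv2.imwrite("pics/p6.png",np.hstack(a))
E
```

```text
clock: 16.0
eef_pos: [0.5648, 0.1411, 0.3235]
orientation: [0.0, 0.768, 0.64, -0.001]
wrist_force: [-0.5, 0.5, -2.6]
finger_gap: 0.0175
grip_force: 53.8
[ 0.12753478  0.27935738  1.45111869 -0.00221168  1.41285777  0.30840883] [0.56477553 0.1411135  0.32349485] [ 4.52894640e-04  7.67965841e-01  6.40489279e-01 -1.32102941e-03] [-0.49576547  0.49647857 -2.62352202]
```

View pics/p6.png

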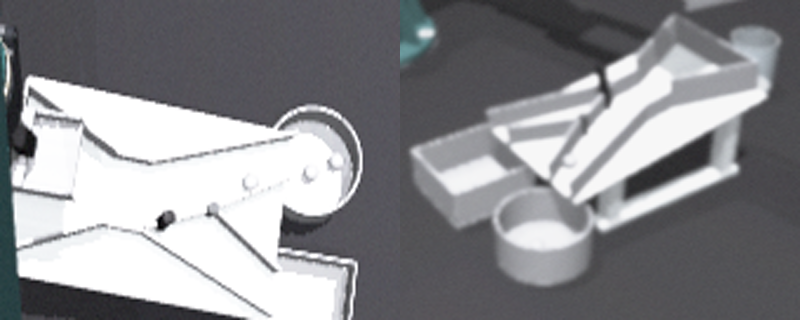

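One ball is in the bowl, one is dropping in and one is still rolling along the open branch at (250,183). Ten pictures are viewed, so I'll check numerically from here. Next I return the scoop to its old place.

```bash

python3 -m creep '{"jaw":[0,0,0,0,0],"dp":[[0,0,0],[0,0,0],[0,0,0],[0,0,0],[0,0,0]],"rotation":[[0,0,10],[0,0,10],[0,0,10],[0,0,10],[0,0,10]]}'
python3 -m creep '{"jaw":[0,0,0,0,0],"dp":[[0,0,0],[0,0,0],[0,0,0],[-0.003,0.02,0],[-0.004,0.036,0]],"rotation":[[0,0,10],[0,0,10],[0,0,8],[0,0,0],[0,0,0]]}'
python3 -m creep '{"jaw":[0,0,0,0,0],"dp":[[-0.004,0.04,0],[-0.004,0.04,0],[-0.004,0.04,0],[-0.004,0.04,0],[-0.004,0.04,0]],"rotation":[[0,0,0],[0,0,0],[0,0,0],[0,0,0],[0,0,0]]}'
python3 -m creep '{"jaw":[0,0,0,0,0],"dp":[[-0.004,0.04,0],[-0.004,0.04,0],[-0.004,0.04,0],[-0.004,0.04,0],[-0.004,0.04,0]],"rotation":[[0,0,0],[0,0,0],[0,0,0],[0,0,0],[0,0,0]]}'
python3 -m creep '{"jaw":[0,0,0,0],"dp":[[-0.003,0.021,0.03],[0,0,0.05],[0,0,0.05],[0,0,0]],"rotation":[[0,0,0],[0,0,0],[0,0,0],[0,0,0]]}'
python3 - <<'E'
from h import *
from cell import readout, snapshot
s=readout.read_state(); print(s['eef_pos'],s['orientation'],s['wrist_force'],s['torque'],s['clock'])
p=snapshot("top"); np.savez("top7.npz",**p); t0=load("top0.npz")
d=np.abs(p["color"].astype(int)-t0["color"].astype(int)).sum(2)
m=(d>60).astype(np.uint8); m[:,:228]=0; m[:,392:]=0; m[:145]=0; m[265:]=0
n,_,st,c=cv2.connectedComponentsWithStats(m)
for i in range(1,n):
    if st[i,4]>4: print(st[i],c[i].round(1))
w=snapshot("wrist"); np.savez("w7.npz",pos=s['eef_pos'],quat=s['orientation'],**w)
# scoop bright outline in the wrist view
g=cv2.cvtColor(w["color"],cv2.COLOR_RGB2HSV); m=((g[...,2]>140)&(g[...,1]<50)).astype(np.uint8)
n,_,st,c=cv2.connectedComponentsWithStats(m)
for i in range(1,n):
    if st[i,4]>300: print('w',st[i],c[i].round(1))
E
```

```text
clock: 16.73
eef_pos: [0.5646, 0.1405, 0.3232]
orientation: [-0.001, 0.968, 0.253, -0.0]
wrist_force: [-0.6, 0.4, -2.3]
finger_gap: 0.0172
grip_force: 53.8
clock: 17.35
eef_pos: [0.5592, 0.0837, 0.3235]
orientation: [-0.001, 1.0, 0.016, -0.0]
wrist_force: [0.5, -0.4, -1.3]
finger_gap: 0.0171
grip_force: 53.8
clock: 17.98
eef_pos: [0.5443, -0.1183, 0.3237]
orientation: [-0.001, 1.0, 0.015, -0.0]
wrist_force: [0.1, 0.8, -2.8]
finger_gap: 0.0173
grip_force: 53.8
clock: 18.6
eef_pos: [0.5296, -0.3186, 0.3236]
orientation: [-0.001, 1.0, 0.015, -0.0]
wrist_force: [0.7, -0.4, -2.4]
finger_gap: 0.0175
grip_force: 53.8
clock: 19.1
eef_pos: [0.5247, -0.3361, 0.1897]
orientation: [-0.004, 1.0, 0.015, -0.004]
wrist_force: [-0.7, -0.4, -2.4]
finger_gap: 0.0173
grip_force: 53.7
[ 0.52465209 -0.33614794  0.18971375] [-0.00355338  0.99988025  0.01456185 -0.00384789] [-0.7214565  -0.37407842 -2.44869071] [ 0.01867216 -0.03833708 -0.04033184] 19.1
[359 176  20  13  86] [369.7 182.3]
[289 192  30  17 173] [301.4 199.7]
[372 217  20  48 580] [384.6 243.7]
[350 222  26  37 390] [364.8 242.5]
[281 243  58  22 700] [308.7 256.8]
[277 261   4   4   7] [278.7 262.7]
[342 262  10   3  23] [346.4 263.2]
w [   0   19  138  163 9583] [ 87.4 101.3]
w [ 251  177  136   75 8141] [318.5 211.5]
w [   0  216  140  124 6042] [ 95.2 266.7]
w [356 253  29  37 438] [375.1 263.8]
w [254 254  29  38 436] [262.2 266.2]
w [  5 303 113  48 404] [ 49.2 335.5]
```

```bash
python3 - <<'E'
from h import *
p=load('w7.npz'); M=np.linalg.inv(p["tool_from_camera"])
for X in [(.0425,-.0315,.035),(.0425,.0315,.035)]:
    q=M[:3,:3]@np.array(X)+M[:3,3]; print(p["fx"]*q[0]/q[2]+p["cx"],p["fy"]*q[1]/q[2]+p["cy"])
E
python3 -m creep '{"jaw":[0,0,0,0,0],"dp":[[0.003,0,0.035],[0,0,0.035],[0,0,0.025],[0,0,0.01],[0,0,0]],"rotation":[[0,0,0],[0,0,0],[0,0,0],[0,0,0],[0,0,0]]}'
python3 -m creep '{"jaw":[0,0],"dp":[[0,0,0.006],[0,0,0]],"rotation":[[0,0,0],[0,0,0]]}'
```

```text
250.56228629476527 168.83254175844058
389.26237908483915 168.87445983650312
clock: 19.82
eef_pos: [0.5325, -0.3384, 0.0905]
orientation: [0.001, 1.0, 0.014, 0.001]
wrist_force: [0.2, -0.1, -2.1]
finger_gap: 0.0171
grip_force: 53.7
clock: 20.08
eef_pos: [0.5319, -0.3378, 0.0837]
orientation: [0.0, 1.0, 0.014, 0.0]
wrist_force: [0.1, 0.3, -2.8]
finger_gap: 0.0173
grip_force: 53.7
```

```bash

for k in 1 ; do python3 -m creep '{"jaw":[0,0],"dp":[[0,0,0.005],[0,0,0]],"rotation":[[0,0,0],[0,0,0]]}'; done
python3 -m creep '{"jaw":[0,0],"dp":[[0,0,0.003],[0,0,0]],"rotation":[[0,0,0],[0,0,0]]}'
python3 -m creep '{"jaw":[0,0],"dp":[[0,0,0.002],[0,0,0]],"rotation":[[0,0,0],[0,0,0]]}'
python3 -c "
from cell import readout; s=readout.read_state(); print(s['wrist_force'],s['torque'])"
```

```text
clock: 20.32
eef_pos: [0.5314, -0.3374, 0.0778]
orientation: [-0.0, 1.0, 0.014, -0.0]
wrist_force: [0.9, 0.2, -2.6]
finger_gap: 0.017
grip_force: 53.7
clock: 20.58
eef_pos: [0.5315, -0.3374, 0.0748]
orientation: [-0.0, 1.0, 0.014, -0.0]
wrist_force: [-0.3, -0.2, -2.2]
finger_gap: 0.0169
grip_force: 53.7
clock: 20.82
eef_pos: [0.5315, -0.3375, 0.0729]
orientation: [-0.0, 1.0, 0.014, -0.0]
wrist_force: [-0.4, -0.2, -2.2]
finger_gap: 0.0177
grip_force: 53.7
[-0.40763526 -0.15920245 -2.18262072] [-0.03554694  0.06691597  0.00658971]
```

```bash

python3 -m creep '{"jaw":[0,0],"dp":[[0,0,0.002],[0,0,0]],"rotation":[[0,0,0],[0,0,0]]}'
python3 -m creep '{"jaw":[0,0],"dp":[[0,0,0.0015],[0,0,0]],"rotation":[[0,0,0],[0,0,0]]}'
python3 -m creep '{"jaw":[0,0],"dp":[[0,0,0.0015],[0,0,0]],"rotation":[[0,0,0],[0,0,0]]}'
python3 -c "
from cell import readout; s=readout.read_state(); print(s['wrist_force'],s['torque'])"
```

```text
clock: 21.08
eef_pos: [0.5316, -0.3376, 0.0722]
orientation: [0.0, 1.0, 0.014, 0.0]
wrist_force: [-2.3, 1.1, 7.6]
finger_gap: 0.0168
grip_force: 55.0
clock: 21.32
eef_pos: [0.5315, -0.3376, 0.072]
orientation: [0.0, 1.0, 0.014, 0.0]
wrist_force: [-6.8, 4.6, 17.0]
finger_gap: 0.0172
grip_force: 56.5
clock: 21.58
eef_pos: [0.5311, -0.3376, 0.0717]
orientation: [0.0, 1.0, 0.014, -0.0]
wrist_force: [-10.1, 4.9, 27.6]
finger_gap: 0.0174
grip_force: 58.0
[-10.12054708   4.85763695  27.60320628] [0.78685893 1.14443182 0.02661753]
```

It's on the bench. I'll relieve the press, release, lift clear and check.

```bash

python3 -m creep '{"jaw":[0,0.5,0.5,0.5,0.5],"dp":[[0,0,-0.004],[0,0,0],[0,0,0],[0,0,0],[0,0,0]],"rotation":[[0,0,0],[0,0,0],[0,0,0],[0,0,0],[0,0,0]]}' 20
python3 -m creep '{"jaw":[0.5,0.5,0.5,0.5,0.5],"dp":[[0,0,-0.02],[0,0,-0.04],[0,0,-0.06],[0,0,-0.03],[0,0,0]],"rotation":[[0,0,0],[0,0,0],[0,0,0],[0,0,0],[0,0,0]]}'
python3 - <<'E'
from h import *
from cell import readout, snapshot
np.set_printoptions(precision=4,suppress=True)
s=readout.read_state(); w=snapshot("wrist"); w.update(pos=s['eef_pos'],quat=s['orientation']); np.savez("w8.npz",**w)
cv2.imwrite("pics/w8.png",w["color"][:,:,::-1])
g=cv2.cvtColor(w["color"],cv2.COLOR_RGB2HSV); m=((g[...,2]>120)&(g[...,1]<60)).astype(np.uint8)
for c in cv2.findContours(m,cv2.RETR_EXTERNAL,cv2.CHAIN_APPROX_NONE)[0]:
    if cv2.contourArea(c)>1500:
        x,y,ww,h=cv2.boundingRect(c); print((x,y,ww,h),cv2.contourArea(c))
        if 200<x<400:
            b=cv2.boxPoints(cv2.minAreaRect(c)); print([wt(w,q,.036)[1] for q in b])
            print('V',[int(g[y+10,x+i,2]) for i in range(0,ww,4)])
E
```

```text
clock: 22.2
eef_pos: [0.5315, -0.3375, 0.0717]
orientation: [-0.0, 1.0, 0.014, -0.0]
wrist_force: [-0.2, -0.4, -0.4]
finger_gap: 0.0429
grip_force: 0.0
clock: 22.82
eef_pos: [0.5332, -0.3388, 0.2252]
orientation: [0.002, 1.0, 0.014, 0.002]
wrist_force: [-0.0, -0.3, -0.5]
finger_gap: 0.043
grip_force: 0.0
(33, 213, 124, 95) 5329.0
(0, 148, 31, 105) 2628.0
(283, 143, 72, 100) 6062.5
[array([ 0.5689, -0.3061,  0.036 ]), array([ 0.5707, -0.369 ,  0.036 ]), array([ 0.4762, -0.3744,  0.036 ]), array([ 0.4743, -0.306 ,  0.036 ])]
V [135, 94, 254, 254, 254, 254, 254, 254, 253, 254, 254, 254, 254, 254, 254, 210, 180, 216]
(0, 40, 156, 143) 8251.0
```

The scoop stands upright at its old place: rim about 94×63 mm at z 0.036. I'll withdraw the arm and compare the bowl, tray and flap with the first picture.

```bash

python3 -m creep '{"jaw":[0.5,0.5,0.5,0.5,0.5],"dp":[[0,0,-0.04],[-0.055,0.03,0],[-0.055,0.03,0],[-0.055,0.03,0],[-0.055,0.03,0]],"rotation":[[0,0,0],[0,0,0],[0,0,0],[0,0,0],[0,0,0]]}'
python3 -m creep '{"jaw":[0.5,0.5,0.5],"dp":[[-0.05,0.035,0],[-0.03,0.035,0],[0,0,0]],"rotation":[[0,0,0],[0,0,0],[0,0,0]]}'
python3 - <<'E'
from h import *
from cell import snapshot
p=snapshot("top"); s=snapshot("scene"); np.savez("top9.npz",**p); np.savez("scene9.npz",**s)
t0=load("top0.npz")
d=np.abs(p["color"].astype(int)-t0["color"].astype(int)).sum(2)
m=(d>60).astype(np.uint8); m[:140]=0; m[275:]=0; m[:,:225]=0; m[:,505:]=0
n,_,st,c=cv2.connectedComponentsWithStats(m)
for i in range(1,n):
    if st[i,4]>4: print(st[i],c[i].round(1))
G=lambda q:cv2.cvtColor(q["color"],cv2.COLOR_RGB2GRAY)
print(G(p)[174:194,354:384]//26); print(G(t0)[174:194,354:384]//26)
print(np.abs(G(p).astype(int)-G(t0))[216:262,334:382].max())
E
```

```text
clock: 23.5
eef_pos: [0.3134, -0.4632, 0.26]
orientation: [-0.002, 1.0, 0.014, -0.001]
wrist_force: [0.2, -0.8, 0.7]
finger_gap: 0.0428
grip_force: 0.0
clock: 23.88
eef_pos: [0.2349, -0.5373, 0.2599]
orientation: [-0.001, 1.0, 0.012, -0.001]
wrist_force: [0.3, -0.4, -0.4]
finger_gap: 0.0429
grip_force: 0.0
[359 176  20  13  86] [369.5 182.4]
[415 186  32  41 534] [431.6 202.9]
[289 192  30  17 170] [301.  199.8]
[412 193   4  29  44] [413.7 207.6]
[424 202   3   7  15] [425.4 205.2]
[369 221   6   5  19] [371.8 222.7]
[372 227   3   8  17] [372.9 230.2]
[[9 9 9 9 9 9 9 9 9 9 9 9 9 9 9 7 7 7 7 7 7 7 6 2 3 3 3 4 9 3]
 [9 9 9 9 9 9 9 9 9 9 9 9 9 9 9 9 7 7 7 7 7 7 7 4 3 3 3 4 9 5]
 [9 9 9 9 9 9 9 9 9 9 9 9 9 9 9 9 9 7 7 5 6 6 6 6 2 3 3 3 7 7]
 [9 9 9 9 9 9 9 9 9 9 9 9 9 9 9 9 9 9 6 6 8 8 6 6 4 3 3 3 6 8]
 [9 9 9 9 9 9 9 9 9 9 9 9 9 9 9 9 9 9 6 8 9 9 6 6 5 3 3 3 4 9]
 [9 9 9 9 9 9 9 9 9 9 9 9 9 9 9 9 9 8 6 8 9 9 7 6 5 2 3 3 4 9]
 [9 9 9 9 9 9 9 9 9 9 9 9 9 9 8 9 9 8 5 8 9 9 6 6 5 3 3 3 4 9]
 [9 9 9 9 9 9 9 9 9 9 9 9 9 8 9 9 9 9 5 6 8 8 6 5 6 6 3 3 5 9]
 [9 9 9 9 9 9 9 9 9 9 9 9 7 8 9 9 9 
[... 1284 characters left out ...]
 9]
 [9 9 9 9 9 9 9 9 9 9 9 9 9 9 9 9 9 9 9 9 7 7 7 7 6 5 2 3 5 9]
 [9 9 9 9 9 9 9 9 9 9 9 9 9 9 9 9 9 9 9 9 9 7 7 7 6 6 2 3 8 7]
 [9 9 9 9 9 9 9 9 9 9 9 9 9 9 9 9 9 9 9 9 9 7 7 7 6 7 2 4 9 4]
 [9 9 9 9 9 9 9 9 9 9 9 9 9 9 9 9 9 9 9 9 9 7 7 6 6 6 3 5 9 3]
 [9 9 9 9 9 9 9 9 9 9 9 9 9 9 9 9 9 9 9 9 9 7 6 6 6 5 3 7 9 3]
 [9 9 9 9 9 9 9 9 9 9 9 9 9 9 9 9 9 9 9 9 9 7 6 6 6 3 5 9 5 3]
 [9 9 9 9 9 9 9 9 9 9 9 9 9 9 9 9 9 9 9 9 9 7 6 6 6 3 8 9 2 3]
 [9 9 9 9 9 9 9 9 9 9 9 9 9 9 9 9 9 9 9 9 9 6 6 6 4 5 9 5 3 2]
 [9 9 9 9 9 9 9 9 9 9 9 9 9 9 9 9 9 9 9 9 9 6 6 6 4 9 9 2 3 3]
 [9 9 9 9 9 9 9 9 9 9 9 9 9 9 9 9 9 9 9 9 9 6 6 5 8 9 5 3 3 3]
 [9 9 9 9 9 9 9 9 9 9 9 9 9 9 9 9 9 9 9 9 9 6 6 7 9 5 3 2 3 3]]
25
```

Three balls lie side by side in the bowl at (374,179), (369,181) and (363,184). The bowl and tray outlines are unchanged, the flap is as set, and the scoop is upright. Handing in.

```bash
python3 -c "
from cell import order; print(order.hand_in())"
```

```text
the job is handed in; nothing more can be done
None
```

The flap is set to the bowl, all three balls are in the bowl, the empty scoop is back upright in its old place, and the job was handed in at about 24 s; while tipping, the tool met an unexplained contact (wrist force about 52 N, under the 120 N limit), and if that was the arm or gripper body it would exceed the 40 N limit.

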